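Close up the snack-jar row and shut the keeper

ROBOT

A 6-joint arm with a two-finger parallel gripper is mounted at the origin on the work surface. World frame = base frame: x ahead of the robot, y to its left, z up, the work surface at z = 0. Lengths are in m, angles in degrees, forces in N, time in s.
With the tool pointing down it reaches from about 0.3 to 0.75 m from the base axis. Payload 8.5 kg.
Tool frame: the origin (TCP) lies midway between the tips of the shut fingers; the grasp point (between the pads) lies 19 mm behind it; z points along the fingers, y is the line along which they close (so a half turn about z gives the same grasp; the last joint's range is limited). The gripper opens to 85 mm and grips with 20 to 120 N. Pads are 22 mm wide; open, the fingers measure 114 mm over their backs; the gripper's body (76 mm by 85 mm) begins 54 mm behind the grasp point. The pads swing forward as they close: fully open they stand 13 mm farther back than shut.
Start: joints at [-75.934, 21.807, 74.336, -0, 83.858, -12.336], TCP at [0.245, -0.493, 0.231] pointing down, gripper open.
Joint ranges: [-178.18, 178.18], [-50.72, 133.34], [12.68, 142.11], [-81.47, 261.47], [9.98, 163.14], [-165.26, 165.26]. Speed limits (degrees/s): [136.94, 136.94, 180, 180, 180, 180].

INTERFACE

Orientations are given as a 3x3 rotation matrix whose columns are the frame's x, y, z axes.
In Python, from cell import manip, camrig gives the robot as it stands (manip), with the cameras (camrig).
- The arm moves only by the tool shift_gripper, called after "Request:" in YAML: its name, and indented under it one key for each argument. Schema: {"type":"object","properties":{"offsets":{"type":"array","items":{"type":"object","properties":{"x":{"type":"number"},"y":{"type":"number"},"z":{"type":"number"},"turn":{"type":"number"},"jaw":{"type":"number"}},"additionalProperties":false,"required":["jaw"]},"minItems":1,"maxItems":20},"force":{"type":"number"},"only":{"type":"string"},"quiet":{"type":"boolean"},"lines":{"type":"string"}},"required":["offsets"],"additionalProperties":false}. offsets is a list of rows, 1 to 20 of them, each an object with the fields x, y, z (the shift in m), turn (a turn about the tool's z in degrees), jaw (the opening from 0.0 (shut) to 1.0 (fully open)); a field left out counts as zero (the opening has to be given); each row shifts and turns the commanded pose from where the row before left it, along the tool's axes as they then stand; what a row does not reach is not made up. A row lasts 1/10 s, in which the tool goes at most 0.05 m and 8.59 degrees, less where a joint would pass 70% of its speed; a pose out of reach is approached as far as the arm can. The fingers move at their own pace and stop on an object; force is the grip in N (left out, the last holds). Time passes only in rows, so rows that do not move let the fingers close. The tool returns the time, the measured TCP pose, the force, the opening and the grip force at its end. only (a regular expression) keeps the lines of the reply that match it, lines (a string "A,B") keeps lines A to B, and quiet returns only ok. Input that does not fit is refused with a message, and nothing moves.
- manip.read_state(): the state, without advancing time (a new reading comes with each control period).
- camrig.snapshot(name): name is "side" or "top"; returns a dict with "image" (384x512x3 uint8, red, green, blue), "mtx" (3x3 intrinsics, pixels), "extrinsics" (4x4, takes a point from camera to world coordinates). Camera axes: x right, y down, z forward; pixel columns grow to the right and rows downward; lengths in m; the calibration is good to about 2 mm. A picture is of the moment at which its call begins. There is no depth.
- manip.sign_off(): hands the job in; it is judged then, once.
The state is a dict: "t": time; "joints": joint angles; "joint_vel": joint speeds; "joint_efforts": joint torques, N m; "tool_pos": TCP position; "tcp_rot": TCP orientation; "ft_force": force on the tool from outside, world axes, zero at the start; "wrist_torque": the same for the moment, N m; "gripper_width": opening from 0.0 (shut) to 1.0 (fully open); "finger_force": force on a finger pad.
Only numpy, scipy, OpenCV 4.12 (cv2) and the standard library are available. Lean on these libraries where they do the work, as an engineer would, in place of code of your own. Each camera call takes 0.05 s, during which the arm holds its last target. There are 200 camera calls.

TASK

Ready the minibar trolley for rolling: put the fingertips behind the last of the four snack jars in the aluminium lane and gently push the whole row along as one train until the first jar sits against the end stop, touching no jar but the last with the fingers. Then push the steel keeper arm round across the lane behind the last jar, all the way to the end of its swing, and come clear. Only push: grip and lift nothing, keep the jars upright and together, and leave the lowball glass, the ice moulds and the swizzle holder where they stand.

Things in the scene. Friction and masses are not known exactly. Their poses are not given: they have to be found in the camera images.
- lane: Fixed aluminium channel, 404 mm long; origin mid-underside on the shelf; own +y runs along it to the end stop (plate 38 mm high), own +x across it, away from the robot, z up. Base plate 3 mm thick (jars stand on it); side guides 56 mm apart inside, 4 mm thick, tops 18 mm above the shelf; open at its -y end (y = -202 mm).
- stop_face (a point): Middle of the rubber face of the end stop, at base-plate height: y = +195 mm in the lane's frame. With the row fully home the jar centres lie 26, 78, 130 and 182 mm from it.
- jar_a: First of four glass snack jars with steel screw lids, nearest the end stop: 52 mm in diameter, 58 mm tall, lid 47 mm in diameter, about 0.13 kg (varies by a third); origin at the centre of its underside. The row stands upright in the lane, touching, and starts 30 to 110 mm short of the stop.
- jar_b: Second jar of the row, the same, touching jar_a.
- jar_c: Third jar of the row, the same, touching jar_b.
- jar_d: Last jar of the row, the same, touching jar_c; the one to push on, from its side away from the end stop. The lane is free behind it. Sliding the four takes about 2 to 5 N; more than 30 N of finger force on it counts as rough.
- keeper (a joint): Keeper arm's angle about its upright pivot, rad: 0 parked, pointing away from the stop and 0.6 rad outwards (lane's -x side); grows counter-clockwise from above: 0.6 parallel to the lane, 2.17 square across it (hard end of swing). Starts at 0 to 0.4, clear of the lane; stays where left; under 1 N at its tip moves it; over 30 N of finger force is rough.
- keeper_pivot (a point): Keeper's pivot axis, 30 mm above the shelf, beside the guide on the robot's side (lane frame x -42, y -22 mm). The arm is a steel bar on edge, 78 mm long from the pivot, 5 mm thick, 21 to 39 mm above the shelf: it passes over the guides. Closed, it stands 6.5 mm behind the last jar of a row that is home.
- keeper_tab (a point): Upright thumb tab at the end of the keeper bar, 75.5 mm from the pivot, 16 mm wide, from 21 to 55 mm above the shelf; the point is 39 mm above the shelf.
- lowball: Smoked glass lowball, 80 mm in diameter, 88 mm tall, beyond the lane; origin at the centre of its underside. To be left alone.
- swizzle_holder: Turned beech cup 64 mm in diameter, 85 mm tall, with swizzle sticks standing up to 145 mm, on the robot's side of the lane near its stop end; origin at the centre of its underside. To be left alone.
- ice_mould_0: Lower of two stacked stainless ice moulds, 85 x 115 x 32 mm each, beyond the lane near its stop end; origin at the centre of its underside. To be left alone.
- ice_mould_1: Upper of the two ice moulds, its top 64 mm above the shelf. To be left alone.

How it is judged:
By the outcome, as a careful person would: the job done as asked, in the order asked, and still so for the second after the job is handed in, with the robot touching nothing.
It also fails if it takes over 54 s, if anything falls off the work surface, if the arm or the gripper's body presses on something with over 40 N, if the wrist force passes 120 N, or if a joint passes its speed limit or range.

## Working session

There is one attempt and no reset: what is moved stays moved. The work goes in short steps, Python scripts to look and compute and a tool call to move; the robot and the scene stay as the last step left them, time stands still between calls to the robot, and variables do not carry over. Pictures are saved under pics/ and viewed, at most 10 in all, crops included, and the job is handed in when it is done.

```bash
ls; mkdir -p pics; python3 - <<'E'
from cell import manip, camrig
import cv2
for n in("top","side"):
    s=camrig.snapshot(n); cv2.imwrite(f"pics/{n}0.png",cv2.resize(s["image"][:,:,::-1],(800,600),interpolation=cv2.INTER_CUBIC))
    print(s["mtx"].tolist(),s["extrinsics"].round(4).tolist())
st=manip.read_state();print(st["t"],st["tool_pos"],st["tcp_rot"],st["gripper_width"])
E
```

```text
cell.py
pics
[[367.2598364789169, 0.0, 254.4705349178792], [0.0, 367.2598364789169, 190.8815030334167], [0.0, 0.0, 1.0]] [[0.0217, -0.9972, 0.0719, 0.5434], [-0.9993, -0.0194, 0.032, 0.0568], [-0.0305, -0.0726, -0.9969, 0.7311], [0.0, 0.0, 0.0, 1.0]]
[[365.85924995705653, 0.0, 252.36780365430988], [0.0, 365.85924995705653, 193.82015406424824], [0.0, 0.0, 1.0]] [[-0.7596, -0.3647, 0.5385, 0.1881], [-0.6503, 0.4212, -0.6322, 0.5131], [0.0038, -0.8304, -0.5571, 0.4736], [0.0, 0.0, 0.0, 1.0]]
0.1 [ 0.2444997  -0.49235596  0.230766  ] [[ 8.95694198e-01  4.44670436e-01 -3.27906035e-04]
 [ 4.44670459e-01 -8.95693267e-01  1.32423366e-03]
 [ 2.95144332e-04 -1.33191853e-03 -9.99999069e-01]] 0.9999806121872545
```

View pics/top0.png

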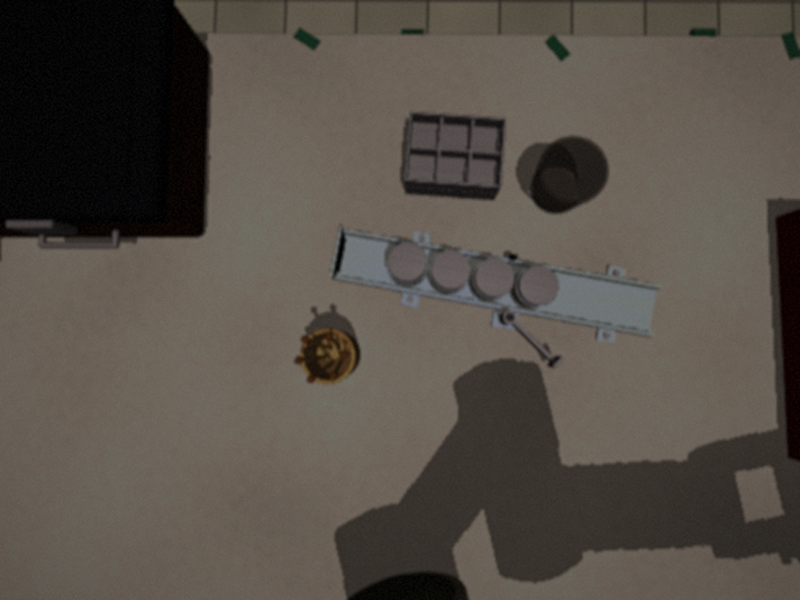

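View pics/side0.png

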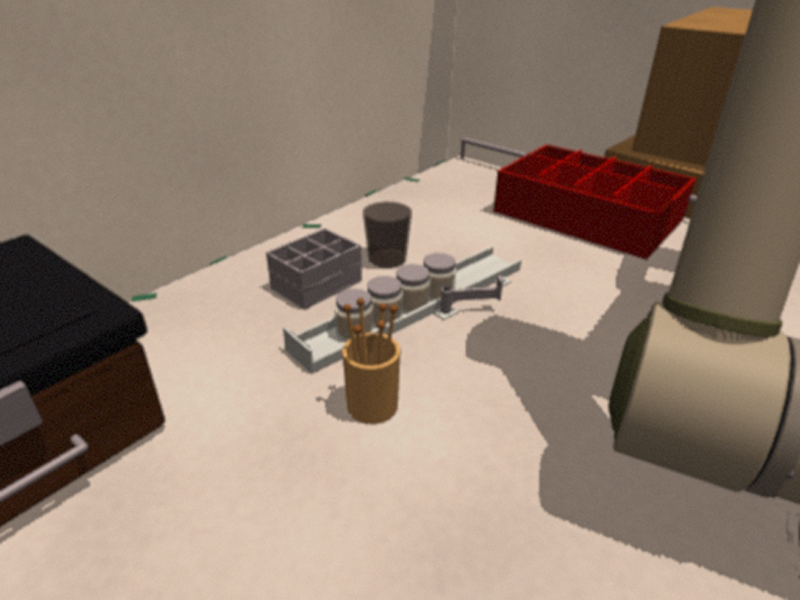

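The top view shows the lane from its stop at about (338,254) to its open end at about (655,310). The lids are near (407,262), (450,270), (494,278) and (538,286), the pivot near (508,318) and the tab near (554,361). I'll enlarge this to read the points more closely.

```bash
python3 - <<'E'
from cell import manip, camrig
import cv2
s=camrig.snapshot("top"); c=s["image"][138:243,208:428,::-1]
c=cv2.resize(c,(792,378),interpolation=cv2.INTER_CUBIC)
cv2.imwrite("pics/crop1.png",cv2.convertScaleAbs(c,alpha=1.5))
E
```

```text
(no output)
```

View pics/crop1.png

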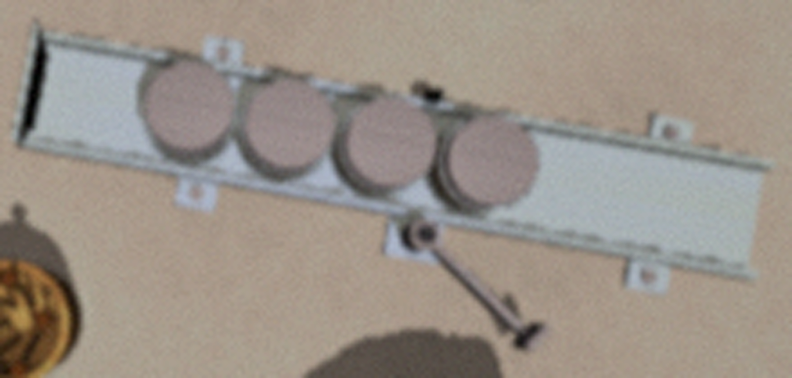

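The crop (3.6x) shows the lids at (188,106), (287,126), (388,144) and (492,161), with the guide ends at (771,163) and (753,276). The stop top runs from (38,22) to (18,145). The pivot is at (422,232) and the tab top at (530,334).

```bash
cat > h.py <<'E'
import numpy as np
from cell import manip, camrig
def top(pts,s=None):
    """pts: crop u,v,z -> world xy"""
    s=s or camrig.snapshot("top"); T=s["extrinsics"]; K=s["mtx"]; o=[]
    for u,v,z in pts:
        d=T[:3,:3]@np.linalg.inv(K)@[208+(u+.5)/3.6-.5,138+(v+.5)/3.6-.5,1]
        o.append((T[:3,3]+d*(z-T[2,3])/d[2])[:2])
    return np.array(o)
E
python3 - <<'E'
from h import *
n=["a","b","c","d","endfar","endnear","stopfar","stopnear","piv","tab"]
P=top([(188,106,.061),(287,126,.061),(388,144,.061),(492,161,.061),(771,163,.018),(753,276,.018),(38,22,.038),(18,145,.038),(422,232,.042),(530,334,.055)])
for k,p in zip(n,P):print(k,p.round(4))
print(np.linalg.norm(np.diff(P[:4],axis=0),axis=1),np.linalg.norm(P[4]-P[5]),np.linalg.norm(P[6]-P[7]),np.linalg.norm(P[9]-P[8]))
y=P[0]-P[3];y/=np.linalg.norm(y);g=(P[6]+P[7]-P[4]-P[5])/2;print(np.linalg.norm(g));
print("dir jars",np.degrees(np.arctan2(*y)),"lane",np.degrees(np.arctan2(*g)))
y=g/np.linalg.norm(g);x=np.array([y[1],-y[0]]);
O=((P[4]+P[5])/2+y*.202+(P[6]+P[7])/2-y*.202)/2
print("O",O,"x",x,"y",y)
for k,p in zip(n,P):print(k,((p-O)@x).round(4),((p-O)@y).round(4))
E
```

```text
a [0.6358 0.0694]
b [0.6264 0.0188]
c [ 0.6181 -0.0325]
d [ 0.6105 -0.0849]
endfar [ 0.6165 -0.242 ]
endnear [ 0.556  -0.2319]
stopfar [0.6826 0.1506]
stopnear [0.6166 0.1593]
piv [ 0.5747 -0.053 ]
tab [ 0.5237 -0.1055]
[0.05144453 0.05190376 0.0529645 ] 0.06133846012060942 0.06658016018488125 0.07322733474080792
0.3969889961776598
dir jars 9.32233543551977 lane 9.187110719658506
O [ 0.61790198 -0.04100112] x [ 0.98717221 -0.15965912] y [0.15965912 0.98717221]
a 0.0 0.1118
b -0.0012 0.0604
c -0.0011 0.0085
d -0.0003 -0.0445
endfar 0.0307 -0.1986
endnear -0.0307 -0.1983
stopfar 0.0333 0.1995
stopnear -0.0333 0.1975
piv -0.0407 -0.0187
tab -0.0827 -0.0787
```

```bash
cat >> h.py <<'E'
O=np.array([.6179,-.0410]);Y=np.array([.15966,.98717]);X=np.array([.98717,-.15966])
def st():
    s=manip.read_state();d=s["tool_pos"][:2]-O;R=s["tcp_rot"];f=s["ft_force"]
    print("t %.1f lane x %.1f y %.1f z %.1f mm"%(s["t"],d@X*1e3,d@Y*1e3,s["tool_pos"][2]*1e3),"yawerr %.2f"%np.degrees(np.arctan2(R[:2,0]@X,R[:2,0]@Y)),"F x %.1f y %.1f z %.1f"%(f[:2]@X,f[:2]@Y,f[2]),"w %.2f"%s["gripper_width"])
E
```

Request:
shift_gripper:
  offsets:
    - {"turn": -7.77,"jaw": 0}
    - {"turn": -7.77,"jaw": 0}
    - {"turn": -7.77,"jaw": 0}
    - {"turn": -7.77,"jaw": 0}
    - {"turn": -7.77,"jaw": 0}
    - {"turn": -7.77,"jaw": 0}
    - {"turn": -7.78,"jaw": 0}
    - {"x": 0.0325,"y": 0.0247,"z": 0.01,"jaw": 0}
    - {"x": 0.0325,"y": 0.0247,"z": 0.01,"jaw": 0}
    - {"x": 0.0325,"y": 0.0247,"z": 0.01,"jaw": 0}
    - {"x": 0.0325,"y": 0.0247,"z": 0.01,"jaw": 0}
    - {"x": 0.0325,"y": 0.0247,"z": 0.01,"jaw": 0}
    - {"x": 0.0325,"y": 0.0247,"z": 0.01,"jaw": 0}
    - {"x": 0.0325,"y": 0.0247,"z": 0.01,"jaw": 0}
    - {"x": 0.0325,"y": 0.0247,"z": 0.01,"jaw": 0}
    - {"x": 0.0325,"y": 0.0247,"z": 0.01,"jaw": 0}
    - {"x": 0.0325,"y": 0.0247,"z": 0.01,"jaw": 0}
    - {"x": 0.0325,"y": 0.0247,"z": 0.01,"jaw": 0}
    - {"x": 0.0325,"y": 0.0247,"z": 0.01,"jaw": 0}
    - {"jaw": 0}

```text
t: 2.2
tool_pos: [0.6013, -0.1512, 0.1094]
tcp_rot: [[0.155, 0.988, -0.002], [0.988, -0.155, 0.002], [0.001, -0.002, -1.0]]
ft_force: [-0.1, -0.4, -0.1]
gripper_width: 0.001
finger_force: 0.0
```

```bash
python3 -c "from h import *;st()"
```

```text
t 2.2 lane x 1.2 y -111.5 z 109.4 mm yawerr -0.25 F x -0.0 y -0.5 z -0.1 w 0.00
```

Request:
shift_gripper:
  offsets:
    - {"x": -0.003,"y": -0.001,"z": 0.025,"jaw": 0}
    - {"z": 0.025,"jaw": 0}
    - {"z": 0.02,"jaw": 0}
    - {"z": 0.015,"jaw": 0}
    - {"z": 0.008,"jaw": 0}
    - {"jaw": 0}
    - {"jaw": 0}

```text
t: 2.9
tool_pos: [0.5983, -0.1581, 0.019]
tcp_rot: [[0.16, 0.987, 0.001], [0.987, -0.16, -0.0], [-0.0, 0.001, -1.0]]
ft_force: [-0.6, -0.5, -0.2]
gripper_width: 0.007
finger_force: 0.0
```

```bash
python3 - <<'E'
from h import *
import cv2
st()
for n,(a,b,c,d) in {"top":(138,243,208,428),"side":(140,250,170,350)}.items():
    i=camrig.snapshot(n)["image"][a:b,c:d,::-1]; i=cv2.resize(i,None,fx=3.6,fy=3.6,interpolation=cv2.INTER_CUBIC)
    cv2.imwrite(f"pics/{n}2.png",cv2.convertScaleAbs(i,alpha=1.5))
E
```

```text
t 2.9 lane x -0.7 y -118.8 z 19.0 mm yawerr 0.02 F x -0.5 y -0.6 z -0.2 w 0.01
```

View pics/side2.png

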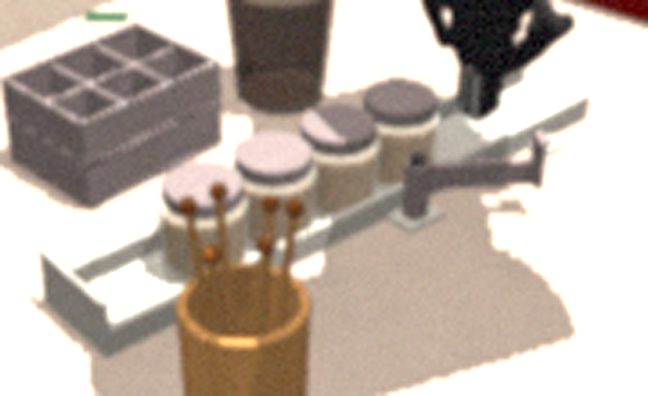

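Side view: the fingertips, near (483,105), are between the guides behind the last jar, at about (400,115), and everything is upright. Now I'll approach slowly and push.

Request:
shift_gripper:
  offsets:
    - {"x": 0.01,"z": 0.002,"jaw": 0}
    - {"x": 0.01,"z": 0.001,"jaw": 0}
    - {"x": 0.008,"jaw": 0}
    - {"x": 0.004,"jaw": 0}
    - {"x": 0.003,"jaw": 0}
    - {"x": 0.003,"jaw": 0}
    - {"x": 0.003,"jaw": 0}
    - {"x": 0.003,"jaw": 0}
    - {"x": 0.003,"jaw": 0}
    - {"x": 0.003,"jaw": 0}

```text
t: 4.0
tool_pos: [0.6061, -0.1086, 0.0154]
tcp_rot: [[0.16, 0.987, 0.0], [0.987, -0.16, -0.0], [-0.0, 0.0, -1.0]]
ft_force: [0.6, -3.5, 0.4]
gripper_width: -0.001
finger_force: 1.9
```

```bash
python3 -c "from h import *;st()"
```

```text
t 4.0 lane x -0.9 y -68.6 z 15.4 mm yawerr 0.02 F x 1.2 y -3.3 z 0.4 w -0.00
```

Request:
shift_gripper:
  offsets:
    - {"x": 0.004,"jaw": 0}
    - {"x": 0.004,"jaw": 0}
    - {"x": 0.004,"jaw": 0}
    - {"x": 0.004,"jaw": 0}
    - {"x": 0.004,"jaw": 0}
    - {"x": 0.004,"jaw": 0}
    - {"x": 0.004,"jaw": 0}
    - {"x": 0.004,"jaw": 0}
    - {"x": 0.003,"jaw": 0}
    - {"x": 0.002,"jaw": 0}

```text
t: 5.0
tool_pos: [0.612, -0.0717, 0.0154]
tcp_rot: [[0.16, 0.987, 0.0], [0.987, -0.16, -0.0], [-0.0, 0.0, -1.0]]
ft_force: [-1.2, -5.0, 1.8]
gripper_width: 0.002
finger_force: 2.4
```

```bash
python3 - <<'E'
from h import *
import cv2
st()
i=camrig.snapshot("side")["image"][140:250,170:350,::-1]
cv2.imwrite("pics/side3.png",cv2.convertScaleAbs(cv2.resize(i,None,fx=3.6,fy=3.6,interpolation=cv2.INTER_CUBIC),alpha=1.5))
E
```

```text
t 5.0 lane x -0.9 y -31.2 z 15.4 mm yawerr 0.00 F x -0.4 y -5.1 z 1.8 w 0.00
```

View pics/side3.png

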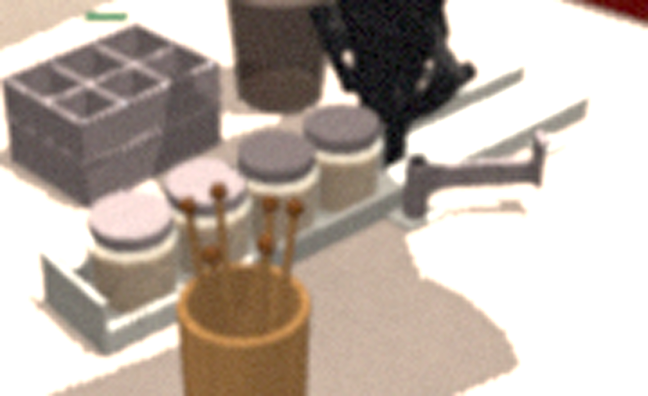

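The row moved as one: the lids are at (132,218), (207,183), (276,155) and (342,127). The first jar is close to the stop at (75,300), with a small gap left. I'll creep the rest of the way and watch the force.

Request:
shift_gripper:
  offsets:
    - {"x": 0.0015,"jaw": 0}
    - {"x": 0.0015,"jaw": 0}
    - {"x": 0.0015,"jaw": 0}
    - {"x": 0.001,"jaw": 0}
    - {"jaw": 0}

```text
t: 5.55
tool_pos: [0.6129, -0.0664, 0.0154]
tcp_rot: [[0.16, 0.987, 0.0], [0.987, -0.16, 0.0], [0.0, 0.0, -1.0]]
ft_force: [-1.3, -4.5, 1.6]
gripper_width: 0.001
finger_force: 1.9
```

```bash
python3 -c "from h import *;st()"
```

```text
t 5.5 lane x -0.9 y -25.8 z 15.4 mm yawerr 0.01 F x -0.5 y -4.7 z 1.6 w 0.00
```

Request:
shift_gripper:
  offsets:
    - {"x": 0.001,"jaw": 0}
    - {"x": 0.001,"jaw": 0}
    - {"jaw": 0}

```text
t: 5.85
tool_pos: [0.6132, -0.0645, 0.0153]
tcp_rot: [[0.16, 0.987, 0.0], [0.987, -0.16, 0.0], [0.0, 0.0, -1.0]]
ft_force: [0.0, -3.9, 2.0]
gripper_width: 0.001
finger_force: 2.1
```

```bash
python3 -c "from h import *;st()"
```

```text
t 5.8 lane x -0.9 y -23.9 z 15.3 mm yawerr 0.01 F x 0.6 y -3.9 z 2.0 w 0.00
```

Request:
shift_gripper:
  offsets:
    - {"x": 0.001,"jaw": 0}
    - {"jaw": 0}

```text
t: 6.05
tool_pos: [0.6133, -0.0635, 0.0154]
tcp_rot: [[0.16, 0.987, 0.0], [0.987, -0.16, 0.0], [0.0, 0.0, -1.0]]
ft_force: [-0.2, -4.7, 3.2]
gripper_width: -0.003
finger_force: 2.2
```

```bash
python3 -c "from h import *;st()"
```

```text
t 6.0 lane x -0.9 y -23.0 z 15.4 mm yawerr 0.01 F x 0.5 y -4.7 z 3.2 w -0.00
```

Request:
shift_gripper:
  offsets:
    - {"x": 0.001,"jaw": 0}
    - {"jaw": 0}
  only: "ft_"

```text
ft_force: [-1.3, -6.2, 2.2]
```

Request:
shift_gripper:
  offsets:
    - {"x": 0.001,"jaw": 0}
    - {"jaw": 0}
  only: "ft_"

```text
ft_force: [-1.8, -10.3, 2.1]
```

Request:
shift_gripper:
  offsets:
    - {"x": 0.0005,"jaw": 0}
    - {"jaw": 0}
  only: "ft_"

```text
ft_force: [-3.1, -12.6, 2.1]
```

```bash
python3 -c "from h import *;st()"
```

```text
t 6.7 lane x -0.8 y -22.1 z 15.4 mm yawerr 0.02 F x -1.1 y -12.9 z 2.1 w 0.00
```

Force rose to about 13 N with almost no motion, so the row is home. I'll back off, lift over the keeper and come down on its outer side.

Request:
shift_gripper:
  offsets:
    - {"x": -0.01,"jaw": 0}
    - {"x": -0.02,"jaw": 0}
    - {"x": -0.02,"jaw": 0}
    - {"x": -0.01,"z": -0.02,"jaw": 0}
    - {"z": -0.03,"jaw": 0}
    - {"z": -0.02,"jaw": 0}
    - {"x": 0.01,"y": -0.03,"jaw": 0}
    - {"x": 0.015,"y": -0.04,"jaw": 0}
    - {"x": 0.015,"y": -0.04,"jaw": 0}
    - {"jaw": 0}
    - {"z": 0.02,"jaw": 0}
    - {"z": 0.02,"jaw": 0}
    - {"z": 0.016,"jaw": 0}
    - {"jaw": 0}
    - {"jaw": 0}
  quiet: true

```text
ok
```

```bash
python3 - <<'E'
from h import *
import cv2
st()
a=camrig.snapshot("top")["image"][138:243,208:428,::-1];b=camrig.snapshot("side")["image"][140:250,170:350,::-1]
f=lambda i,k:cv2.convertScaleAbs(cv2.resize(i,None,fx=k,fy=k,interpolation=cv2.INTER_CUBIC),alpha=1.5)
a=f(a,2.7);b=f(b,2.7);o=np.zeros((a.shape[0]+b.shape[0],a.shape[1],3),np.uint8);o[:a.shape[0]]=a;o[a.shape[0]:,:b.shape[1]]=b
cv2.imwrite("pics/both4.png",o)
E
```

```text
t 8.2 lane x -110.6 y -40.4 z 29.4 mm yawerr 0.02 F x 0.5 y -0.3 z 0.6 w -0.00
```

View pics/both4.png

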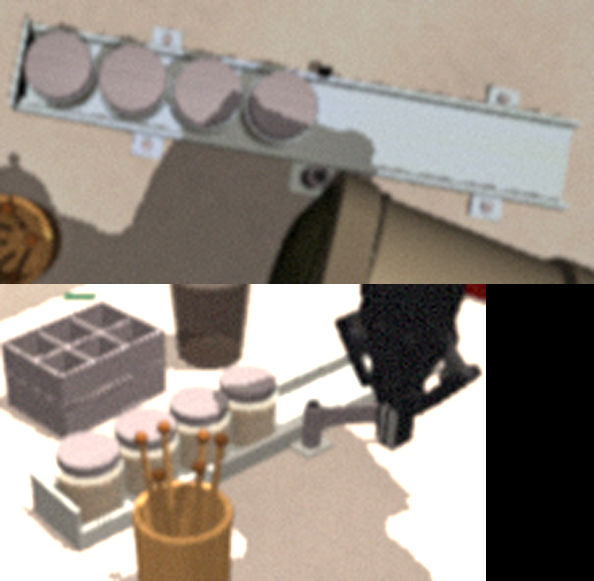

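The row is home: the lids at (59,67), (132,78), (208,90) and (282,103) are evenly spaced with the first against the stop. The fingers are on the keeper's outer side. Now the first part of the sweep, to roughly parallel with the lane.

Request:
shift_gripper:
  offsets:
    - {"x": -0.004,"y": 0.01,"z": 0.003,"jaw": 0}
    - {"x": -0.003,"y": 0.008,"jaw": 0}
    - {"x": -0.003,"y": 0.006,"jaw": 0}
    - {"x": -0.004,"y": 0.005,"jaw": 0}
    - {"x": -0.004,"y": 0.005,"jaw": 0}
    - {"x": -0.004,"y": 0.005,"jaw": 0}
    - {"x": -0.004,"y": 0.005,"jaw": 0}
    - {"x": -0.004,"y": 0.005,"jaw": 0}
    - {"y": 0.003,"jaw": 0}
    - {"jaw": 0}
  quiet: true

```text
ok
```

```bash
python3 -c "from h import *;st()"
```

```text
t 9.2 lane x -58.5 y -70.7 z 26.3 mm yawerr 0.02 F x -0.6 y -0.7 z 0.0 w 0.00
```

Request:
shift_gripper:
  offsets:
    - {"y": 0.005,"jaw": 0}
    - {"x": 0.001,"y": 0.005,"jaw": 0}
    - {"x": 0.001,"y": 0.005,"jaw": 0}
    - {"x": 0.001,"y": 0.005,"jaw": 0}
    - {"x": 0.002,"y": 0.005,"jaw": 0}
    - {"x": 0.002,"y": 0.005,"jaw": 0}
    - {"x": 0.003,"y": 0.004,"jaw": 0}
    - {"x": 0.004,"y": 0.005,"jaw": 0}
    - {"x": 0.004,"y": 0.005,"jaw": 0}
    - {"jaw": 0}
  quiet: true

```text
ok
```

```bash
python3 - <<'E'
from h import *
import cv2
st()
b=camrig.snapshot("side")["image"][140:250,170:350,::-1]
cv2.imwrite("pics/side5.png",cv2.convertScaleAbs(cv2.resize(b,None,fx=3.6,fy=3.6,interpolation=cv2.INTER_CUBIC),alpha=1.5))
E
```

```text
t 10.2 lane x -14.1 y -51.9 z 26.4 mm yawerr -0.02 F x -0.6 y -0.1 z 0.3 w 0.00
```

View pics/side5.png

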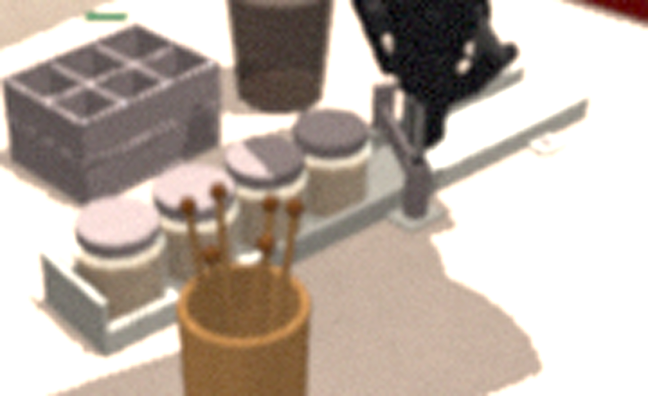

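The keeper bar now crosses the lane, from the pivot at (415,190) to the tab at (383,100), with the fingers behind it and the jars undisturbed. Now I'll finish the swing.

Request:
shift_gripper:
  offsets:
    - {"x": 0.003,"y": 0.004,"jaw": 0}
    - {"x": 0.003,"y": 0.004,"jaw": 0}
    - {"x": 0.003,"y": 0.003,"jaw": 0}
    - {"x": 0.003,"y": 0.002,"jaw": 0}
    - {"x": 0.002,"jaw": 0}
    - {"x": 0.0015,"jaw": 0}
    - {"jaw": 0}
  quiet: true

```text
ok
```

```bash
python3 -c "from h import *;st()"
```

```text
t 11.0 lane x -1.9 y -36.8 z 26.4 mm yawerr 0.00 F x -0.1 y -1.3 z -0.1 w 0.00
```

Request:
shift_gripper:
  offsets:
    - {"x": 0.001,"jaw": 0}
    - {"jaw": 0}
  only: "ft_"

```text
ft_force: [0.3, 0.0, 0.1]
```

Request:
shift_gripper:
  offsets:
    - {"x": 0.001,"jaw": 0}
    - {"jaw": 0}
  only: "ft_"

```text
ft_force: [0.3, -1.2, -0.6]
```

```bash
python3 -c "from h import *;st()"
```

```text
t 11.4 lane x -1.9 y -35.0 z 26.4 mm yawerr 0.01 F x 0.5 y -1.1 z -0.6 w 0.00
```

Request:
shift_gripper:
  offsets:
    - {"x": 0.001,"jaw": 0}
    - {"jaw": 0}
  only: "ft_"

```text
ft_force: [0.9, -2.9, 1.6]
```

Request:
shift_gripper:
  offsets:
    - {"x": 0.001,"jaw": 0}
    - {"jaw": 0}
  only: "ft_"

```text
ft_force: [-0.2, -6.3, -0.1]
```

Request:
shift_gripper:
  offsets:
    - {"x": 0.001,"jaw": 0}
    - {"jaw": 0}
  only: "ft_"

```text
ft_force: [-2.1, -11.7, 0.5]
```

```bash
python3 -c "from h import *;st()"
```

```text
t 12.0 lane x -1.8 y -33.9 z 26.4 mm yawerr 0.01 F x -0.3 y -11.9 z 0.5 w 0.00
```

It's at the hard end of the swing: force is about 12 N at the expected position. I'll come clear and check.

Request:
shift_gripper:
  offsets:
    - {"x": -0.005,"jaw": 0}
    - {"x": -0.015,"jaw": 0}
    - {"x": -0.02,"jaw": 0}
    - {"x": -0.01,"z": -0.02,"jaw": 0}
    - {"z": -0.03,"jaw": 0}
    - {"z": -0.04,"jaw": 0}
    - {"z": -0.04,"jaw": 0}
    - {"x": -0.03,"y": -0.03,"jaw": 0}
    - {"x": -0.03,"y": -0.03,"jaw": 0}
    - {"x": -0.03,"y": -0.03,"jaw": 0}
    - {"x": -0.03,"y": -0.03,"jaw": 0}
    - {"x": -0.03,"y": -0.03,"jaw": 0}
    - {"x": -0.03,"y": -0.03,"jaw": 0}
    - {"jaw": 0}
    - {"jaw": 0}
  quiet: true

```text
ok
```

```bash
python3 - <<'E'
from h import *
import cv2
st()
a=camrig.snapshot("top")["image"][138:243,208:428,::-1];b=camrig.snapshot("side")["image"][140:250,170:350,::-1]
f=lambda i,k:cv2.convertScaleAbs(cv2.resize(i,None,fx=k,fy=k,interpolation=cv2.INTER_CUBIC),alpha=1.5)
a=f(a,2.7);b=f(b,2.7);o=np.zeros((a.shape[0]+b.shape[0],a.shape[1],3),np.uint8);o[:a.shape[0]]=a;o[a.shape[0]:,:b.shape[1]]=b
cv2.imwrite("pics/both6.png",o)
E
```

```text
t 13.5 lane x -182.4 y -262.7 z 156.5 mm yawerr 0.14 F x -0.5 y -0.0 z 0.3 w -0.00
```

View pics/both6.png

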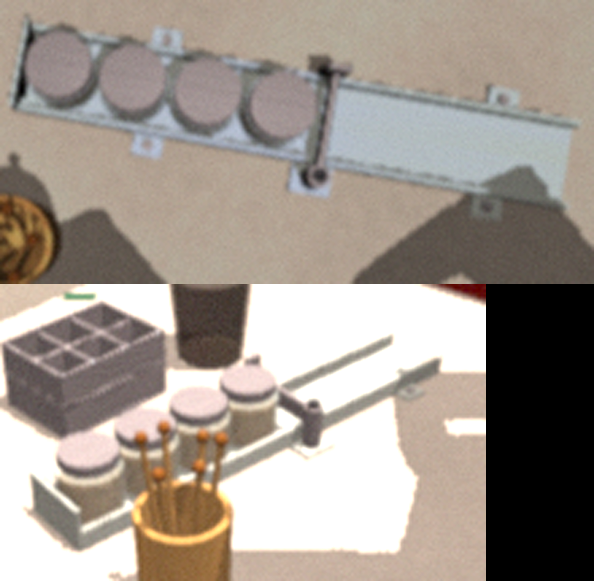

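The four jars are upright and together against the stop, with lids from (59,67) to (282,103). The keeper stands square across the lane behind the last jar, from the pivot at (317,177) to the tab at (328,68). The arm is clear and nothing else has moved.

```bash
python3 -c "
from cell import manip, camrig
print(manip.sign_off())"
```

```text
the job is handed in; nothing more can be done
None
```

The job is handed in: the four jars are home against the end stop, the keeper is closed to the end of its swing behind the last one, and the arm is clear, with 13.5 s of the 54 s used and no push over about 13 N.

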